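# Release the pin-ratchet mould clamp

### The arm

A 6-joint arm with a two-finger parallel gripper is mounted at the origin on the work surface. World frame = base frame: x ahead of the robot, y to its left, z up, the work surface at z = 0. Lengths are in m, angles in degrees, forces in N, time in s.
With the tool pointing down it reaches from about 0.25 to 0.85 m from the base axis. Payload 12.5 kg.
Tool frame: the origin (TCP) lies at the very end of the fingers, on their centre line; the grasp point (between the pads) lies 19 mm behind it; z points along the fingers, y is the line along which they close (so a half turn about z gives the same grasp; the last joint's range is limited). The gripper opens to 93 mm and grips with 3 to 60 N. Pads are 15 mm wide; open, the fingers measure 128 mm over their backs; the gripper's body (75 mm by 188 mm) begins 65 mm behind the grasp point.
Start: joints at [69.809, 20.094, 94.641, -0, 65.266, -4.847], TCP at [0.146, 0.53, 0.219] pointing down, gripper open.
Joint ranges: [-157.81, 157.81], [-45, 120.19], [0.68, 151.7], [-89.99, 269.99], [4.06, 180], [-164.3, 164.3]. Speed limits (degrees/s): [127.2, 127.2, 159.86, 180, 180, 180].

### API

Orientations are given as a 3x3 rotation matrix whose columns are the frame's x, y, z axes.
In Python, from cell import movep, move_linear, move_joints, command_gripper, sleep, solve_ik, capture, PlanningError, hand_in, boxes_of, regions_of, landmark_of, current_time_s, current_joint_pos, current_qd, current_joint_torque, current_tool_pos, current_eef_rot, current_wrist_force, current_moment, current_finger_gap, current_grasp_force gives the robot as it stands. Calls block until the motion is done:
- movep(position, orientation): joint-space move of the TCP to a pose.
- move_linear(position, rot=None, velocity=0.15, stop_force=None): straight line of the TCP; rot=None keeps the orientation; velocity is the mean speed in m/s. With stop_force (N) it stops when the force on the tool has changed by that much, and returns True; else False.
- move_joints(angles): joint-space move.
- command_gripper(opening, squeeze=None): finger opening in m; squeeze is the grip in N (None keeps the last); returns when the fingers have stopped.
- sleep(seconds).
- solve_ik(position, orientation): joint angles nearest the present ones, or None.
- capture(name): name is "scene" or "top" or "wrist"; returns a dict with "pixels" (400x640x3 uint8, red, green, blue), "fx", "fy", "cx", "cy" (pixels), "R" (3x3) and "t" (3): a world point X has camera coordinates R X + t. Camera axes: x right, y down, z forward; pixel columns grow to the right and rows downward; lengths in m; the calibration is good to about 2 mm. The wrist camera is an equidistant fisheye: a pixel r from the principal point sees the ray r / f radians off the axis. A picture is of the moment at which its call begins. There is no depth.
A pose or a line that the arm cannot do raises PlanningError and nothing moves.
- hand_in(): hands the job in; it is judged then, once.
Trained networks look in a picture, given as the dict that the camera call returned (one of the last four; its "shot" number tells which), for a name from the list of things; names that differ only in an ending like _2 or _b are one class to them, and where a whole thing is asked for, a point or a joint stands for the part that bears it (a point fixed in the world has none). Each returns a list of dicts, best first, with "conf" (0 to 1); they miss things now and then, are a little off and sometimes report something else, mostly with a low value. They report only what shows in the picture. A call takes as long as a camera call.
- boxes_of(picture, name): "rect" ([left, top, width, height] in pixels, round what is visible of it).
- regions_of(picture, name): "region" (400x640 bool, what is visible of it) and "rect" ([left, top, width, height] in pixels, round what is visible of it).
- landmark_of(picture, name): "point" ([column, row] in pixels: a listed point, or the origin of a listed thing).
Readings, each from a call of its own:
- current_time_s(): time.
- current_joint_pos(): joint angles.
- current_qd(): joint speeds.
- current_joint_torque(): joint torques, N m.
- current_tool_pos(): TCP position.
- current_eef_rot(): TCP orientation.
- current_wrist_force(): force on the tool from outside, world axes, zero at the start.
- current_moment(): the same for the moment, N m.
- current_finger_gap(): finger opening in m.
- current_grasp_force(): force on a finger pad.
Only numpy, scipy, OpenCV 4.12 (cv2) and the standard library are available. Lean on these libraries where they do the work, as an engineer would, in place of code of your own. Each camera call takes 0.05 s, during which the arm holds its last target. There are 200 camera calls.

### The job

Release the clay-mould clamp on the bench. Its ratchet wheel is held by a hooked pawl: first wind the crank a little further tight (counter-clockwise seen from above) so that the hook comes free of its pin, then swing the pawl well out of the pins and leave it there, and only then wind the crank back clockwise until you feel it come up against its stop, and leave it resting there. Go by feel and never force the wheel against the pawl or the stop, and leave the mould and the other things on the bench where they are.

Things in the scene. Friction and masses are not known exactly. Their poses are not given: they have to be found in the camera images.
- clamp: Grey base plate, 335 x 210 x 12 mm, fixed. Origin on the ratchet wheel's vertical axis at bench height; z up, x towards the mould and jaws. Plate spans x -100..235, y -105..105 mm. Nothing on it but the two knobs is over 62 mm high. The stop, an upright 16 mm dark steel pin in a curved slot at 84 mm radius, top at 47 mm, is set anew each time and not measured; it is rigid.
- wheel: Dark ratchet disc lying flat, radius 60 mm, top at 36 mm, nine upright 8 mm pins (radius 52, top 49 mm), with crank arm (top 58 mm). Origin as the clamp's; turns about z: counter-clockwise from above tightens. Axes parallel to the clamp's when a pin touches the pawl's face; starts 0.02-0.05 rad counter-clockwise of that; firm tight limit at 0.32 rad. Friction holds it (3 N at the knob).
- crank_grip (a point): On the axis of the crank's upright wooden knob (18 mm diameter, 59 to 100 mm above the bench, spins freely), 88 mm above the bench, 72 mm from the wheel axis; starts in the clamp's +x -y quarter. Turned 0.7 to 1.7 rad clockwise from its start, a 14 mm dog under the arm's end (radius 84 mm) meets the stop: 15 mm between their axes.
- pawl: Steel pawl lying flat, 38 to 48 mm above the bench. Its nose stops a pin from going clockwise; a lip reaches 8 mm past the nose's face, inside the pin, and locks the pawl in unless the wheel stands 0.16 rad or more counter-clockwise of touching the face. Axes parallel to the clamp's when fully in; swings out clockwise, to 0.7 rad at most; clear of all pins from 0.35 rad.
- pawl_pivot (a point): Pawl's vertical pivot axis, 86 mm above the bench, at x 0, y 78 mm in the clamp's frame. A stiff pivot (1.5 N at the knob) keeps the pawl where it is left.
- pawl_grip (a point): Point on the axis of the pawl's upright steel knob (16 mm diameter, from 48 to 96 mm above the bench), 10 mm below its top (86 mm above the bench), 58 mm from the pivot.
- mould: Two-part terracotta block mould, 81 x 100 x 42 mm, standing loose on the plate between the jaws; origin at the centre of its underside. To be left alone.
- press_a: Terracotta press mould, 115 x 85 x 28 mm, lying on the bench on the clamp's -y side; origin under its centre. Bystander.
- press_b: Terracotta press mould like the other, on the robot's left. Bystander.
- spatula: Spatula lying on the bench between the robot and the clamp. Bystander.
- modeller: Small brush lying on the bench on the clamp's +y side. Bystander.
- mug: White mug, 76 mm diameter, 88 mm high, on the left. Bystander.
- jar: Amber jar, 68 mm diameter, 85 mm high, on the right. Bystander.

How it is judged:
By the outcome, as a careful person would: the job done as asked, in the order asked, and still so for the second after the job is handed in, with the robot touching nothing.
It also fails if it takes over 72 s, if anything falls off the work surface, if the arm or the gripper's body presses on something with over 40 N, if the wrist force passes 120 N, or if a joint passes its speed limit or range.

## Working session

There is one attempt and no reset: what is moved stays moved. The work goes in short steps, each a Python script; the robot and the scene stay as the last script left them, time stands still between calls to the robot, and variables do not carry over. Pictures are saved under pics/ and viewed, at most 10 in all, crops included, and the job is handed in when it is done.

```bash
mkdir -p pics; ls; cat > h.py <<'E'
import numpy as np, cv2
from cell import *
def ray(p,uv):
    u,v=uv; R=np.array(p["R"]);t=np.array(p["t"])
    d=np.array([(u-p["cx"])/p["fx"],(v-p["cy"])/p["fy"],1.])
    if p.get("_w"):
        r=np.hypot(d[0],d[1]); d=np.array([d[0]/r*np.sin(r),d[1]/r*np.sin(r),np.cos(r)]) if r>1e-9 else np.array([0,0,1.])
    return -R.T@t, R.T@d
def at(p,uv,z):
    c,d=ray(p,uv); return c+d*(z-c[2])/d[2]
def shot(n):
    p=capture(n)
    if n=="wrist": p["_w"]=1
    return p
def save(p,n): cv2.imwrite("pics/"+n+".png",cv2.cvtColor(np.asarray(p["pixels"]),cv2.COLOR_RGB2BGR))
E
python3 - <<'E'
from h import *
Z=dict(clamp=0,wheel=0,crank_grip=.088,pawl=.04,pawl_pivot=.086,pawl_grip=.086,mould=.012,press_a=0)
for n in ("top","scene"):
    p=shot(n); save(p,n+"1"); print(n, -np.array(p["R"]).T@p["t"])
    for k,z in Z.items():
        print(k,[(round(l["conf"],2),np.round(l["point"]),np.round(at(p,l["point"],z),4)) for l in landmark_of(p,k)[:2]])
print(current_time_s(),current_eef_rot())
E
```

```text
pics
top [0.28019156 0.00580503 1.78894362]
clamp [(0.97, array([354., 201.]), array([ 0.5834, -0.1226,  0.    ]))]
wheel [(0.76, array([359., 196.]), array([ 0.6011, -0.141 ,  0.    ]))]
crank_grip [(0.96, array([372., 179.]), array([ 0.6477, -0.1811,  0.088 ]))]
pawl [(0.49, array([337., 200.]), array([ 0.5805, -0.056 ,  0.04  ])), (0.38, array([356., 201.]), array([ 0.5768, -0.1274,  0.04  ]))]
pawl_pivot [(0.43, array([337., 195.]), array([ 0.5916, -0.0552,  0.086 ]))]
pawl_grip [(0.54, array([336., 214.]), array([ 0.5256, -0.0507,  0.086 ])), (0.23, array([446., 187.]), array([ 0.6138, -0.444 ,  0.086 ]))]
mould [(0.66, array([354., 157.]), array([ 0.7508, -0.1253,  0.012 ])), (0.59, array([407., 180.]), array([ 0.6577, -0.3195,  0.012 ]))]
press_a [(0.68, array([403., 178.]), array([ 0.6674, -0.3093,  0.    ])), (0.34, array([191., 193.]), array([0.6268, 0.4832, 0.    ]))]
scene [1.34598248 0.1114649  1.03474799]
clamp [(0.74, array([277., 211.]), array([ 0.5825, -0.1188,  0.    ]))]
wheel [(0.59, array([273., 210.]), array([ 0.5806, -0.1323,  0.    ]))]
crank_grip [(0.61, arra
[... 203 characters left out ...]
0.46, array([295., 203.]), array([ 0.6045, -0.0471,  0.086 ])), (0.34, array([292., 209.]), array([ 0.6308, -0.0535,  0.086 ]))]
pawl_grip [(0.64, array([295., 183.]), array([ 0.5167, -0.0617,  0.086 ])), (0.17, array([280., 179.]), array([ 0.5059, -0.1165,  0.086 ]))]
mould [(0.69, array([263., 249.]), array([ 0.7511, -0.1314,  0.012 ])), (0.27, array([211., 223.]), array([ 0.6727, -0.3281,  0.012 ]))]
press_a [(0.91, array([466., 187.]), array([0.3801, 0.5704, 0.    ])), (0.87, array([212., 222.]), array([ 0.6604, -0.3325,  0.    ]))]
0.9 [[-9.64370271e-01  2.64556194e-01 -1.04797163e-05]
 [ 2.64556195e-01  9.64370271e-01 -1.90344428e-05]
 [ 5.07064709e-06 -2.11287246e-05 -1.00000000e+00]]
```

```bash
python3 - <<'E'
from h import *
movep([0.52,-0.11,0.30],np.array([[-1,0,0],[0,1,0],[0,0,-1.]]))
Z=dict(clamp=0,wheel=0,crank_grip=.088,pawl=.04,pawl_pivot=.086,pawl_grip=.086,mould=.012)
p=shot("wrist"); save(p,"w1"); print(-np.array(p["R"]).T@p["t"],p["R"][2])
for k,z in Z.items():
    print(k,[(round(l["conf"],2),np.round(l["point"]),np.round(at(p,l["point"],z),4)) for l in landmark_of(p,k)[:2]])
print(current_time_s(),current_joint_pos())
im=cv2.imread("pics/top1.png"); cv2.imwrite("pics/top1c.png",cv2.resize(im[120:260,260:460],None,fx=4,fy=4,interpolation=cv2.INTER_CUBIC))
E
```

```text
[ 0.44098592 -0.11074854  0.46623608] [ 2.82986538e-01 -6.18692600e-04 -9.59123681e-01]
clamp [(0.62, array([302., 202.]), array([ 0.5874, -0.1278,  0.    ]))]
wheel [(0.94, array([302., 205.]), array([ 0.5911, -0.1285,  0.    ]))]
crank_grip [(0.88, array([266., 263.]), array([ 0.6484, -0.1761,  0.088 ]))]
pawl [(0.57, array([352., 214.]), array([ 0.5922, -0.0523,  0.04  ]))]
pawl_pivot [(0.83, array([356., 223.]), array([ 0.589 , -0.0531,  0.086 ])), (0.5, array([302., 202.]), array([ 0.5594, -0.1243,  0.086 ]))]
pawl_grip [(0.9, array([349., 182.]), array([ 0.5326, -0.0644,  0.086 ]))]
mould [(0.64, array([304., 289.]), array([ 0.7414, -0.1253,  0.012 ]))]
3.9417 [-1.69528238e+01  1.39693432e+01  9.12233214e+01 -1.56567291e-03
  7.48057137e+01 -1.06960397e+02]
```

View pics/w1.png

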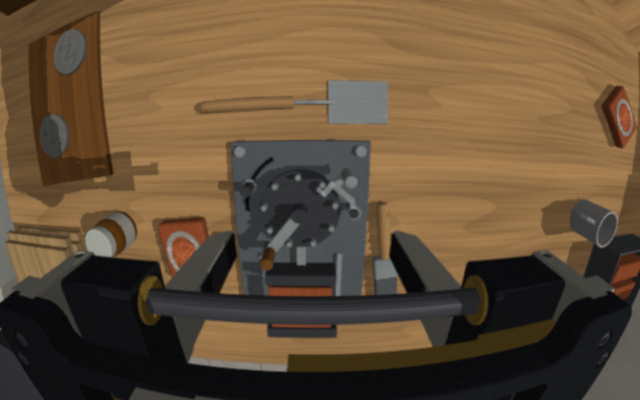

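View pics/top1c.png

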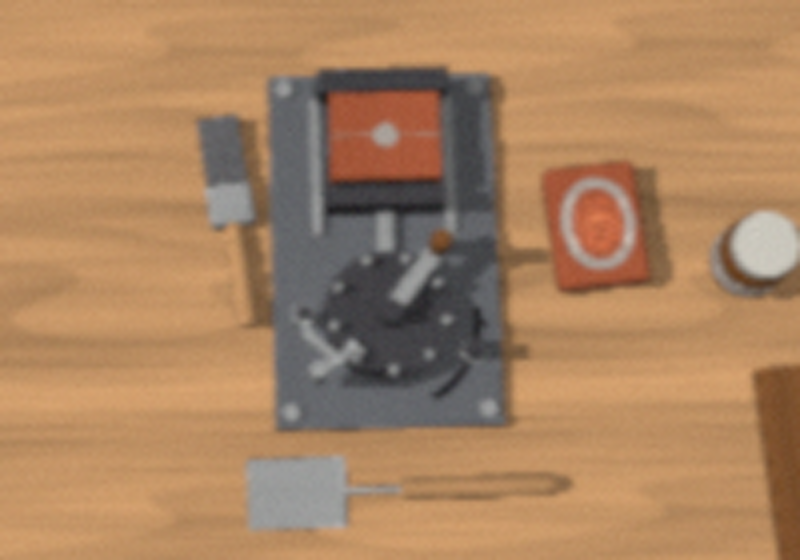

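The close wrist view shows the wheel centred near (302,205), the crank knob at (266,263), the pawl knob at (349,182) and the pivot at (356,223). The slot and stop are at about (250,185). These fit the given sizes, so the origin is about (0.591, -0.130). Next I wind the crank counter-clockwise with a loosely open gripper.

```bash
cat >> h.py <<'E'
def rot(yaw):
    c,s=np.cos(yaw),np.sin(yaw); return np.array([[c,s,0],[s,-c,0],[0,0,-1.]])
rad=lambda a:np.array([np.cos(a),np.sin(a),0]); tan=lambda a:np.array([-np.sin(a),np.cos(a),0])
O=np.array([.591,-.130,0]); K0=np.array([.6485,-.1785,0]); P=np.array([.590,-.0525,0]); G0=np.array([.5326,-.064,0])
zz=lambda z:np.array([0,0,z])
E
python3 - <<'E'
from h import *
f0=np.arctan2(*(K0-O)[1::-1]); print("phi0",np.degrees(f0))
command_gripper(.034)
g=current_finger_gap(); R=rot(f0+np.pi)
movep(K0+zz(.13),R)
print("down hit",move_linear(K0+zz(.069),velocity=.08,stop_force=6), g)
F0=np.array(current_wrist_force())
hit=move_linear(K0+tan(f0)*.016+zz(.069),velocity=.02,stop_force=1.5)
c=np.array(current_tool_pos()); print("contact",hit,c,current_wrist_force(),F0)
off=g/2-.009; k=c-off*tan(f0); 
f=np.arctan2(*(k-O)[1::-1]); print("knob",k,np.linalg.norm((k-O)[:2]),np.degrees(f),current_time_s())
E
```

```text
phi0 -40.14690361300762
down hit False 0.03381497752543829
contact True [ 0.65525838 -0.17009158  0.06869424] [ 0.24090515 -0.40253051 -0.30710424] [0.44879039 0.18128581 0.52275749]
knob [ 0.65016003 -0.17613601  0.06869424] 0.07502293809270413 -37.94892271244071 7.375
```

```bash
python3 - <<'E'
from h import *
f0=-0.7007; c=np.array(current_tool_pos())
for i in range(8):
    sleep(.1)
    F=np.array(current_wrist_force()); print(i,np.round(F,2),"tan",round(F@tan(f0),2))
    if F@tan(f0)<-1.8: break
    c=c+.0008*tan(f0); move_linear(c,velocity=.02)
print(current_tool_pos(),current_time_s())
p=shot("wrist"); save(p,"w2")
for k,z in dict(crank_grip=.088,pawl_pivot=.086,pawl_grip=.086,wheel=0).items():
    print(k,[(round(l["conf"],2),np.round(l["point"]),np.round(at(p,l["point"],z),4)) for l in landmark_of(p,k)[:2]])
E
```

```text
0 [-0.6   0.38 -0.28] tan -0.09
1 [-1.07 -1.29 -1.62] tan -1.68
2 [-2.27 -1.63 -2.06] tan -2.71
[ 0.65610203 -0.16897588  0.06856049] 8.175
crank_grip [(0.67, array([296., 247.]), array([ 0.644 , -0.1717,  0.088 ]))]
pawl_pivot [(0.96, array([407.,  14.]), array([ 0.5876, -0.0521,  0.086 ])), (0.54, array([295., 248.]), array([ 0.6448, -0.173 ,  0.086 ]))]
pawl_grip []
wheel [(0.8, array([296., 108.]), array([ 0.587 , -0.1291,  0.    ]))]
```

View pics/w2.png

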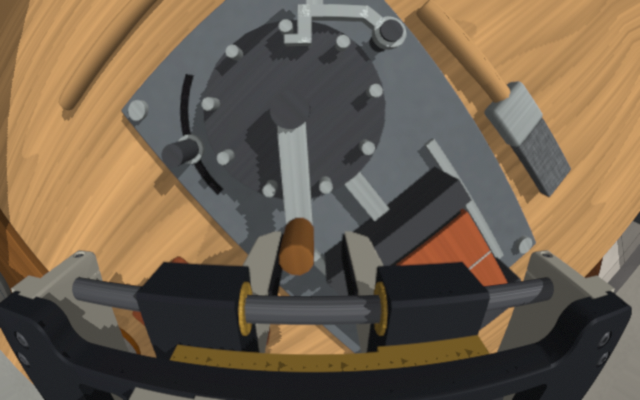

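The knob sits between the pads at about (297,245), with the left (clockwise-side) pad touching. The pawl nose and its pin are at about (290,30), and the stop pin is at about (185,152). Now I wind about 0.21 rad further tight.

```bash
sed -i 's/^O=np.array(\[.591,-.130,0\])/O=np.array([.5895,-.1295,0])/' h.py
cat >> h.py <<'E'
def knobang(c,f0,side,off):   # knob angle given tool centre in contact; side +1: tool pushes ccw
    return f0+np.arcsin(((c-O)@tan(f0)-side*off)/.072)
def arc(f,side,off,v=.03,stop=None): return move_linear(O+.072*rad(f)+side*off*tan(f)+zz(.069),rot(f+np.pi),velocity=v,stop_force=stop)
E
python3 - <<'E'
from h import *
f0=-0.7007; off=.0079
c=np.array(current_tool_pos()); fs=knobang(c,f0,1,off); print("start knob deg",np.degrees(fs))
for d in (.0,.05,.10,.15,.18,.21):
    h=arc(fs+d,1,off,.02,9); F=np.array(current_wrist_force()); print(d,h,np.round(F,1),round(F@tan(fs+d),2),round(F@rad(fs+d),2))
    if h: break
f=fs+d; sleep(.2); print(current_wrist_force())
p=shot("wrist"); save(p,"w3")
print(landmark_of(p,"crank_grip")[:1], current_tool_pos(),f,fs,current_time_s())
E
```

```text
start knob deg -36.18927802629447
0.0 False [-1.  -1.1 -3.1] -1.48 -0.11
0.05 False [-1.  -0.5 -1.1] -0.96 -0.61
0.1 False [-1.9 -1.4  0.3] -2.16 -0.94
0.15 False [-0.9 -1.7  0.2] -1.86 0.0
0.18 False [-0.7 -1.8  0.4] -1.89 0.16
0.21 False [-1.4 -2.  -0.3] -2.4 -0.47
[-1.21523241 -0.93818411  1.18647076]
[{'point': [297.2, 253.5], 'conf': 0.84}] [ 0.65850057 -0.15175982  0.06906532] -0.42162205547847353 -0.6316220554784735 10.65
```

```bash
python3 - <<'E'
from h import *
f=-.42162; c=np.array(current_tool_pos())
move_linear(c-tan(f)*.0079,velocity=.05)
move_linear(c-tan(f)*.0079+zz(.065),velocity=.12)
a=np.arctan2(*(G0-P)[1::-1]); 
movep([.56,-.07,.2],rot(np.pi))
p=shot("wrist"); save(p,"w4")
for k,z in dict(crank_grip=.088,pawl_pivot=.086,pawl_grip=.086,wheel=0).items():
    print(k,[(round(l["conf"],2),np.round(l["point"]),np.round(at(p,l["point"],z),4)) for l in landmark_of(p,k)[:2]])
print(np.degrees(a),current_time_s(),current_wrist_force())
E
```

```text
crank_grip [(0.69, array([229., 274.]), array([ 0.6482, -0.1605,  0.088 ])), (0.69, array([318., 166.]), array([ 0.5332, -0.0665,  0.088 ]))]
pawl_pivot [(0.77, array([333., 219.]), array([ 0.5863, -0.0525,  0.086 ])), (0.59, array([258.,  70.]), array([ 0.4458, -0.1208,  0.086 ]))]
pawl_grip [(0.76, array([321., 165.]), array([ 0.5329, -0.0642,  0.086 ]))]
wheel [(0.96, array([266., 196.]), array([ 0.5876, -0.1292,  0.    ])), (0.21, array([255.,  71.]), array([ 0.4355, -0.1395,  0.    ]))]
-168.6708729606968 12.5333 [ 0.02763999 -0.0377519   0.81372585]
```

View pics/w4.png

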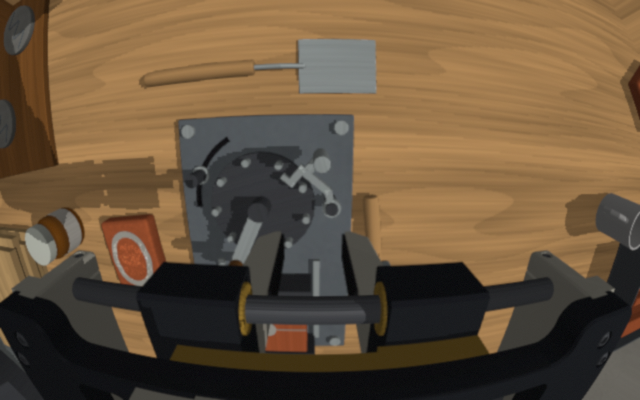

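The pawl knob is at (321,165) and its pivot at (333,214), consistent with the earlier fixes. Next I swing the pawl out by pushing its knob clockwise.

```bash
python3 - <<'E'
from h import *
P=np.array([.5885,-.0525,0]); G=np.array([.5328,-.0642,0]); a=np.arctan2(*(G-P)[1::-1])
u=-tan(a); off=current_finger_gap()/2-.008; L=.058
movep(G+zz(.125),rot(a))
print("down",move_linear(G+zz(.069),velocity=.08,stop_force=6)); sleep(.1)
F0=np.array(current_wrist_force()); c=np.array(current_tool_pos())
c0=c.copy()
c=c+.005*u; move_linear(c,velocity=.04)
for i in range(14):
    sleep(.05); F=np.array(current_wrist_force())-F0
    if F@u<-1.0: break
    c=c+.0008*u; move_linear(c,velocity=.02)
print("contact",i,np.round(F,2),c-c0,(c-c0)@u)
s=(c-P)@tan(a)+off; a1=a+np.arcsin(s/L); print("a,a1",np.degrees([a,a1]))
for d in (.06,.12,.2,.3,.4,.5,.53):
    b=a1-d; h=move_linear(P+L*rad(b)-off*tan(b)+zz(.069),rot(b),velocity=.03,stop_force=8)
    F=np.array(current_wrist_force())-F0; print(d,h,np.round(F,1),round(F@tan(b),2))
    if h: break
c=np.array(current_tool_pos()); move_linear(c+off*tan(b),velocity=.05)
c=np.array(current_tool_pos()); move_linear(c+zz(.06),velocity=.12)
movep([.52,-.11,.25],rot(np.pi))
p=shot("wrist"); save(p,"w5")
for k,z in dict(crank_grip=.088,pawl_pivot=.086,pawl_grip=.086,wheel=0).items():
    print(k,[(round(l["conf"],2),np.round(l["point"]),np.round(at(p,l["point"],z),4)) for l in landmark_of(p,k)[:2]])
print(current_time_s())
cv2.imwrite("pics/w5c.png",cv2.resize(cv2.imread("pics/w5.png")[80:320,180:420],None,fx=2.5,fy=2.5,interpolation=cv2.INTER_CUBIC))
E
```

```text
down False
contact 13 [-1.4  -0.23 -0.77] [-0.0033302   0.01585401  0.        ] 0.016200000000000145
a,a1 [-168.1372653  -175.19766838]
0.06 False [ 0.6  0.1 -0.7] -0.04
0.12 False [-0.1 -0.7 -0.9] 0.72
0.2 False [ 0.1  0.9 -0.1] -0.92
0.3 False [ 0.1  0.8 -0.6] -0.8
0.4 False [-0.5  0.1 -1. ] 0.05
0.5 False [-1.   0.8  0.5] -0.34
0.53 False [-0.6 -0.8 -0.6] 0.97
crank_grip [(0.84, array([274., 285.]), array([ 0.6501, -0.1594,  0.088 ]))]
pawl_pivot [(0.91, array([364., 238.]), array([ 0.5869, -0.0506,  0.086 ]))]
pawl_grip [(0.61, array([386., 196.]), array([ 0.5357, -0.0288,  0.086 ])), (0.33, array([180., 259.]), array([ 0.619 , -0.2813,  0.086 ]))]
wheel [(0.98, array([302., 213.]), array([ 0.5863, -0.1266,  0.    ])), (0.75, array([363., 240.]), array([ 0.6283, -0.0361,  0.    ]))]
22.4333
```

View pics/w5c.png

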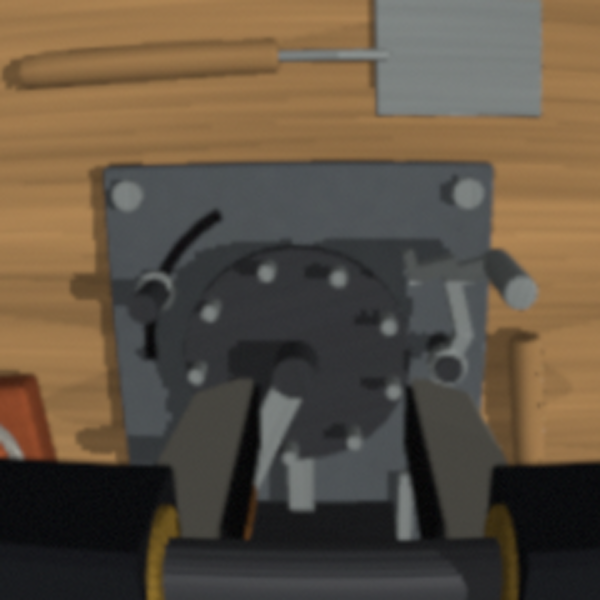

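The pawl is swung out: its knob moved from 192° to about 157°, roughly 0.6 rad, and the nose is clear of all the pins. The stop pin stands at about crop (150,300). Now I wind clockwise by feel.

```bash
python3 - <<'E'
from h import *
# predicted stop from stop pin top (crop 149,303) using wrist pose now
p=shot("wrist"); s=at(p,(180+149/2.5,80+303/2.5),.047); 
st=np.arctan2(*(s-O)[1::-1]); print("stop",s,np.linalg.norm((s-O)[:2]),np.degrees(st)); 
if st>0: st-=2*np.pi
pred=st+.179; print("pred knob deg",np.degrees(pred))
f=np.radians(-25.); K=O+.072*rad(f); off=current_finger_gap()/2-.009
movep(K+zz(.13),rot(f+np.pi))
print("down",move_linear(K+zz(.069),velocity=.08,stop_force=6)); sleep(.1)
F0=np.array(current_wrist_force()); d=0; ft=0
while 1:
    near=f-d < pred+.25
    step=.012 if near else .08
    d+=step; b=f-d
    h=arc(b,-1,off,.012 if near else .04,4.5)
    if near: sleep(.05)
    F=np.array(current_wrist_force())-F0; ft=F@tan(b)
    print(round(np.degrees(b),1),h,round(ft,2),round(F@rad(b),2),round(F[2],1))
    if h or ft>4.5 or d>2.05: break
print(current_tool_pos(),current_time_s())
E
```

```text
stop [ 0.55430358 -0.20313407  0.047     ] 0.08161350887969912 -115.5473771469315
pred knob deg -105.29143261408976
down False
-29.6 False 0.58 -0.48 0.3
-34.2 False 0.23 0.62 0.4
-38.8 False 0.52 -0.63 0.1
-43.3 False -0.37 0.15 0.0
-47.9 False 0.75 -0.56 0.1
-52.5 False 0.7 -0.57 0.7
-57.1 False 0.3 -1.02 0.9
-61.7 False 0.29 -1.76 0.3
-66.3 False -0.83 -0.31 0.3
-70.8 False 0.97 0.29 0.6
-75.4 False 0.94 -0.36 -0.4
-80.0 False 0.1 -0.54 1.2
-84.6 False 0.64 -0.6 1.0
-89.2 False -0.49 -1.11 1.0
-93.8 False 0.26 -0.53 0.4
-94.4 False 3.34 -0.56 -0.9
-95.1 False 3.92 0.12 -0.5
-95.8 False 1.94 -0.79 0.0
-96.5 False 2.64 -0.25 0.7
-97.2 False 2.04 -0.98 -0.0
-97.9 False 2.31 -0.61 -0.0
-98.6 False 3.29 0.66 -0.4
-99.3 False 2.4 -0.41 0.2
-99.9 False 2.0 -0.22 0.3
-100.6 False 2.25 0.33 -0.0
-101.3 False 1.89 -0.05 0.3
-102.0 False 2.03 -0.06 0.1
-102.7 False 2.85 -0.12 0.1
-103.4 False 4.2 -1.08 -0.7
-104.1 False 7.27 -1.42 -2.8
[ 0.56505192 -0.19765615  0.06907479] 33.3417
```

```bash
python3 - <<'E'
from h import *
b=np.radians(-104.1); c=np.array(current_tool_pos()); sleep(.1); print(current_wrist_force(), np.array(current_wrist_force())@tan(b))
move_linear(c+.0079*tan(b),velocity=.03)
move_linear(c+.0079*tan(b)+zz(.07),velocity=.12)
movep([.50,-.10,.28],rot(np.pi))
p=shot("wrist"); save(p,"w6")
for k,z in dict(crank_grip=.088,pawl_grip=.086).items():
    print(k,[(round(l["conf"],2),np.round(l["point"]),np.round(at(p,l["point"],z),4)) for l in landmark_of(p,k)[:2]])
print(current_time_s(),current_wrist_force())
cv2.imwrite("pics/w6c.png",cv2.resize(cv2.imread("pics/w6.png")[120:320,190:410],None,fx=2.9,fy=2.9,interpolation=cv2.INTER_CUBIC))
E
```

```text
[ 6.70616594 -2.09370617 -2.55997459] 7.014180928739772
crank_grip [(0.57, array([234., 231.]), array([ 0.571 , -0.2023,  0.088 ]))]
pawl_grip [(0.7, array([370., 203.]), array([ 0.5347, -0.0306,  0.086 ]))]
36.2667 [ 0.83892977  0.50323501 -0.46816998]
```

View pics/w6c.png

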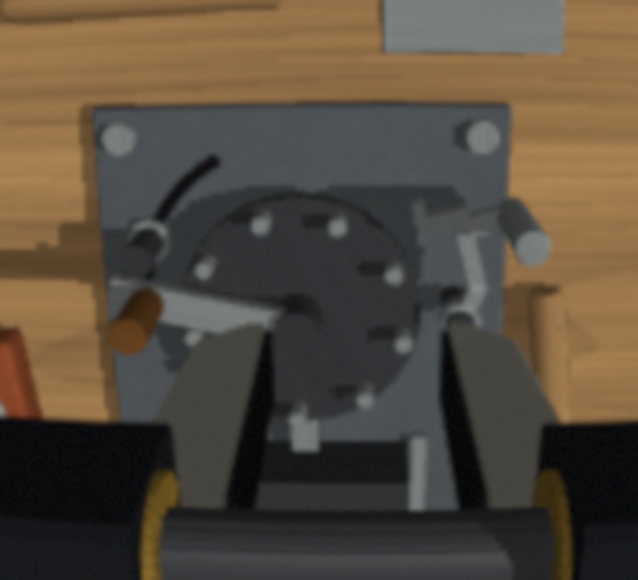

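The crank arm's end rests against the stop pin at about (148,245) in the crop. The pawl is still out, with its knob at (530,245). The steady 7 N before I let go, against 2–3 N of friction, confirms contact with the stop.

```bash
python3 -c "
from cell import *
print(hand_in())"
```

```text
the job is handed in; nothing more can be done
None
```

The clamp is released and the job is handed in: I wound the crank about 0.2 rad tighter, swung the pawl about 0.6 rad out and left it there, then wound the crank back clockwise until it rested against its stop, pressing no harder than about 7 N.

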